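# Pack the sealed specimens into the carrier

## Task

Pack the four sealed specimens scattered over the bench into the carrier: the capped jar, the two capped tubes (one to a pocket) and the capped slide mailer, each standing upright on the floor of the pocket made for its shape and size. Keep them upright and set them down gently, do not drop them, and leave the open, uncapped jar, tube and mailer standing where they are.

Things in the scene. Friction and masses are not known exactly. Their poses are not given: they have to be found in the camera images.
- jar: Sealed specimen jar, standing upright: round white pot 44 mm in diameter with a bar-coded paper label and a red screw cap 47 mm in diameter and 14 mm high on top; 66 mm high overall, about 85 g. Origin: centre of its underside; z up through the cap.
- tube_a: Sealed specimen tube, standing upright on its flat foot: round white tube 27 mm in diameter with a bar-coded paper label and a red screw cap 30 mm in diameter and 17 mm high on top; 93 mm high overall, about 40 g. Origin: centre of its underside; z up through the cap.
- tube_b: A second sealed specimen tube, the same as tube_a in every respect. Origin: centre of its underside; z up through the cap.
- mailer: Sealed slide mailer (flat box for microscope slides), standing on end: white, 19 mm thick (its x) by 34 mm wide (its y), with a red cap 22 mm by 37 mm and 16 mm high on top; 86 mm high overall, about 45 g. Origin: centre of its underside; z up.
- open_jar: Open, empty jar: like the jar but with no cap and no label, so its mouth gapes; 44 mm in diameter, 62 mm high, about 30 g. Stays where it is. Origin: centre of its underside.
- open_tube: Open, empty tube: like the tubes but with no cap and no label; 27 mm in diameter, 88 mm high, about 22 g. Stays where it is. Origin: centre of its underside.
- open_mailer: Open, empty slide mailer: like the mailer but with no cap and no label, the slide grooves showing; 19 mm (x) by 34 mm (y), 80 mm high, about 22 g. Stays where it is. Origin: centre of its underside.
- jar_insert: Fixed grey insert block with ONE LARGE ROUND pocket, for the jar: 78 mm (x) by 106 mm (y) by 46 mm high; it stands in the white carrier tray (252 mm by 116 mm, walls 36 mm high), one of three inserts side by side along the tray's length, 80 mm apart along their x, in any order. Pocket at the block's centre: 60 mm in diameter, 40 mm deep, open at the top; its floor is 6 mm above the origin. Origin: centre of the block's underside (4 mm above the bench); z up.
- tube_insert: Fixed grey insert block with TWO SMALLER ROUND pockets, one for each tube: same block size and tray as jar_insert. Pockets 43 mm in diameter and 40 mm deep, centred 26 mm either side of the block's centre along its y (at y = -26 mm and y = +26 mm); their floor is 6 mm above the origin. Origin: centre of the block's underside; z up.
- mailer_insert: Fixed grey insert block with ONE RECTANGULAR pocket, for the mailer: same block size and tray as jar_insert. Pocket at the block's centre, 35 mm along its x by 50 mm along its y, 40 mm deep; its floor is 6 mm above the origin. Origin: centre of the block's underside; z up.
Mind the look-alikes: they are no part of the job. What is shaped like the open_jar but turquoise is not meant.

How it is judged:
By the outcome, as a careful person would: the job done as asked, in the order asked, and still so for the second after the job is handed in, with the robot touching nothing.
It also fails if it takes over 112 s, if anything falls off the work surface, if the arm or the gripper's body presses on something with over 40 N, if the wrist force passes 120 N, or if a joint passes its speed limit or range.

## Robot

A 6-joint arm with a two-finger parallel gripper is mounted at the origin on the work surface. World frame = base frame: x ahead of the robot, y to its left, z up, the work surface at z = 0. Lengths are in m, angles in rad, forces in N, time in s.
With the tool pointing down it reaches from about 0.35 to 0.975 m from the base axis. Payload 4.9 kg.
Tool frame: the origin (TCP) lies between the finger pads; the fingertips stand 17 mm ahead of it and the grasp point (between the pads) lies 2 mm behind it (manip.nose_length is the distance from the TCP to the fingertips, in m); z points along the fingers, y is the line along which they close (so a half turn about z gives the same grasp; the last joint's range is limited). The gripper opens to 85 mm and grips with 20 to 120 N. Pads are 22 mm wide; open, the fingers measure 114 mm over their backs; the gripper's body (76 mm by 85 mm) begins 54 mm behind the grasp point. The pads swing forward as they close: fully open they stand 13 mm farther back than shut.
Start: joints at [-1.408, 0.053, 1.613, -0, 1.476, -0.119], TCP at [0.174, -0.6, 0.248] pointing down, gripper open.
Joint ranges: [-3.01, 3.01], [-1.01, 2.22], [0.06, 2.58], [-1.02, 4.17], [0.09, 2.62], [-3.14, 3.14]. Speed limits (rad/s): [2.57, 2.57, 3.14, 3.14, 3.14, 3.14].

## Interface

Orientations are given as a unit quaternion [w, x, y, z].
In Python, from plant import manip gives the robot as it stands. The module is installed in compiled form; this text tells all that it offers.
- The arm moves only by the tool apply_moves, never from a script. Its argument "moves" is a list of rows, each a list of 3 entries, a list of its own where there are three numbers: the turn, a rotation vector about the tool's x, y, z in rad, then the shift along the tool's x, y, z in cm, then the closure, from -1 (fully open) to 1 (shut), so that 0 is half open. A call has 1 to 20 rows; each row is the pose to reach, as a shift and turn from the pose commanded when the call began, along the tool's axes at that moment; what a row does not reach only later rows make up. A row lasts 1/10 s, in which the tool goes at most 50 mm and 8.59 degrees, less where a joint would pass 70% of its speed; a pose out of reach is approached as far as the arm can. A call with a gripper value outside its range is refused whole. The fingers move at their own pace and stop on an object; the grip force is fixed at half the most. Time passes only in rows, so rows that repeat a pose let the fingers close. It gives the time, the measured TCP pose, the force, the opening and the grip force at its end, in the units of the state.
- manip.state(): the state, without advancing time (a new reading comes with each control period).
- manip.grab_frame(name): name is "scene" or "side" or "wrist"; returns a dict with "image" (480x640x3 uint8, red, green, blue), "K" (3x3 intrinsics, pixels), "k1" (the pictures are not rectified: a ray, as slopes to the right and down, at radius r is drawn at 1 + k1 r^2 times it, then the intrinsics apply), "rvec" (rotation vector, rad) and "tvec" (3), from world to camera coordinates, as OpenCV has them. Camera axes: x right, y down, z forward; pixel columns grow to the right and rows downward; lengths in m; the calibration is good to about 2 mm. A picture is of the moment at which its call begins. There is no depth.
- manip.job_done(): hands the job in; it is judged then, once.
Trained networks look in a picture, given as the dict that the camera call returned (one of the last four; its "shot" number tells which), for a name from the list of things; names that differ only in an ending like _2 or _b are one class to them, and where a whole thing is asked for, a point or a joint stands for the part that bears it (a point fixed in the world has none). Each returns a list of dicts, best first, with "score" (0 to 1); they miss things now and then, are a little off and sometimes report something else, mostly with a low value. They report only what shows in the picture. A call takes as long as a camera call. They do not tell look-alikes from the thing itself.
- manip.look_for(picture, label): "location" ([x, y, z] in m, in the coordinates of the camera as it stood for that picture, good to about 4 mm: the middle of the surface that is visible of it).
- manip.silhouettes(picture, label): "pixels" (480x640 bool, what is visible of it).
- manip.spot_point(picture, label): "location" ([x, y, z] in m, in the coordinates of the camera as it stood for that picture, good to about 4 mm: a listed point, or the origin of a listed thing).
The state is a dict: "time": time; "joint_pos": joint angles; "joint_vel": joint speeds; "joint_efforts": joint torques, N m; "tool_pos": TCP position; "tool_rot": TCP orientation; "contact_force": force on the tool from outside, world axes, zero at the start; "ft_torque": the same for the moment, N m; "gripper_width": opening from 0.0 (shut) to 1.0 (fully open); "grasp_force": force on a finger pad.
Only numpy, scipy, OpenCV 4.12 (cv2) and the standard library are available. Lean on these libraries where they do the work, as an engineer would, in place of code of your own. Each camera call takes 0.05 s, during which the arm holds its last target. There are 200 camera calls.

## Working session

There is one attempt and no reset: what is moved stays moved. The work goes in short steps, Python scripts to look and compute and a tool call to move; the robot and the scene stay as the last step left them, time stands still between calls to the robot, and variables do not carry over. Pictures are saved under pics/ and viewed, at most 14 in all, crops included, and the job is handed in when it is done.

Besides the shell and the picture viewer there is one more tool, called after "Request:" in YAML: its name, and indented under it one key for each argument. apply_moves: Moves the arm, as the interface text tells. Its arguments: {"type":"object","properties":{"moves":{"type":"array"}},"required":["moves"]}

```bash
mkdir -p pics
cat > h.py <<'E'
import numpy as np, cv2
from plant import manip
def cam2w(f,p):
    R,_=cv2.Rodrigues(np.array(f["rvec"],float)); return R.T@(np.array(p,float)-np.array(f["tvec"],float).ravel())
def pix2w(f,u,v,z):
    K=np.array(f["K"]); x=(u-K[0,2])/K[0,0]; y=(v-K[1,2])/K[1,1]
    a,b=x,y
    for _ in range(20):
        s=1+f["k1"]*(a*a+b*b); a,b=x/s,y/s
    R,_=cv2.Rodrigues(np.array(f["rvec"],float)); c=-R.T@np.array(f["tvec"],float).ravel()
    d=R.T@np.array([a,b,1.]); return c+d*(z-c[2])/d[2]
def w2pix(f,P):
    R,_=cv2.Rodrigues(np.array(f["rvec"],float)); q=R@np.array(P,float)+np.array(f["tvec"],float).ravel()
    a,b=q[:2]/q[2]; s=1+f["k1"]*(a*a+b*b); K=np.array(f["K"]); return K[0,0]*a*s+K[0,2],K[1,1]*b*s+K[1,2]
def save(f,n): cv2.imwrite("pics/"+n+".png",f["image"][:,:,::-1])
E
python3 - <<'E'
from h import *
np.set_printoptions(precision=4,suppress=True)
for c in ["scene","side"]:
    f=manip.grab_frame(c); save(f,c+"0")
    for n in ["jar","tube_a","mailer","open_jar","open_tube","open_mailer","jar_insert","tube_insert","mailer_insert"]:
        for r in manip.spot_point(f,n)[:5]:
            p=cam2w(f,r["location"]); print(c,n,round(r["score"],2),p,np.round(w2pix(f,p)))
s=manip.state();print(s["tool_pos"],s["tool_rot"],s["gripper_width"],s["time"])
E
```

```text
scene jar 0.94 [ 0.4681  0.0026 -0.0025] [326. 242.]
scene tube_a 0.7 [ 0.4546  0.094  -0.0008] [372. 238.]
scene tube_a 0.65 [ 0.5589  0.0995 -0.0026] [377. 280.]
scene mailer 0.73 [0.4522 0.0926 0.001 ] [371. 237.]
scene mailer 0.66 [ 0.5518 -0.0088 -0.0014] [319. 274.]
scene mailer 0.62 [ 0.4645 -0.1021 -0.0015] [273. 239.]
scene open_jar 0.93 [ 0.6448 -0.1564 -0.0011] [231. 313.]
scene open_jar 0.8 [ 0.4622 -0.1011 -0.0043] [274. 239.]
scene open_jar 0.79 [ 0.34   -0.1564  0.0002] [254. 197.]
scene open_tube 0.85 [ 0.6775 -0.0431  0.0034] [296. 330.]
scene open_mailer 0.75 [ 0.5757 -0.1011  0.0004] [267. 282.]
scene jar_insert 0.79 [ 0.574  -0.2797 -0.0007] [170. 279.]
scene tube_insert 0.84 [ 0.4992 -0.2815  0.0012] [179. 248.]
scene mailer_insert 0.82 [ 0.4156 -0.282  -0.0004] [188. 219.]
side jar 0.82 [0.467  0.009  0.0017] [284. 254.]
side tube_a 0.91 [ 0.4589  0.0975 -0.002 ] [276. 227.]
side tube_a 0.61 [ 0.5581  0.1062 -0.0048] [330. 222.]
side mailer 0.7 [ 0.5512 -0.0072  0.0016] [336. 257.]
side open_jar 0.91 [ 0.3407 -0.1552  0.004 ] [199. 332.]
side open_jar 0.9 [ 0.4596 -0.0985  0.0019] [284. 298.]
side open_jar 0.72 [ 0.6488 -0.1564 -0.0012] [421. 316.]
side open_tube 0.98 [ 0.6766 -0.0439 -0.0018] [417. 267.]
side open_tube 0.6 [ 0.5591  0.1044 -0.0025] [331. 222.]
side open_tube 0.16 [ 0.4599 -0.0973  0.0037] [284. 297.]
side open_mailer 0.67 [ 0.573  -0.1    -0.0046] [360. 296.]
side open_mailer 0.38 [ 0.5525 -0.0065  0.0014] [337. 256.]
side jar_insert 0.9 [ 0.5737 -0.2805  0.0036] [392. 391.]
side tube_insert 0.76 [ 0.4943 -0.278   0.0037] [325. 396.]
side tube_insert 0.65 [ 0.5514 -0.0049  0.0023] [336. 256.]
side tube_insert 0.55 [ 0.5742 -0.2823  0.0044] [393. 391.]
side mailer_insert 0.83 [ 0.4136 -0.2767  0.0048] [256. 401.]
[ 0.1738 -0.6003  0.2483] [0.     0.9901 0.1404 0.    ] 1.0019217542122476 1.0
```

View pics/scene0.png

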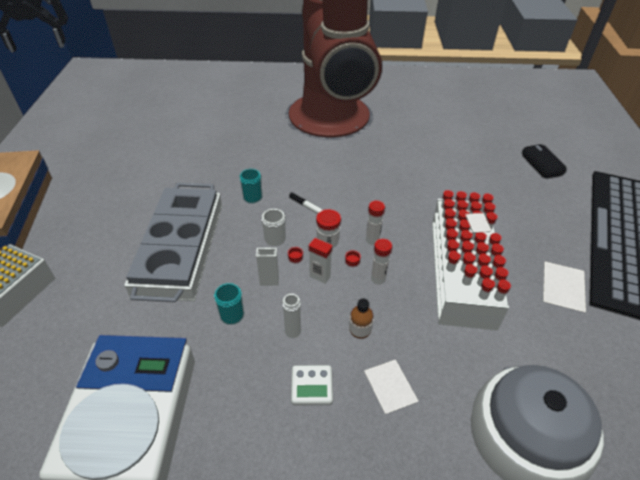

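View pics/side0.png

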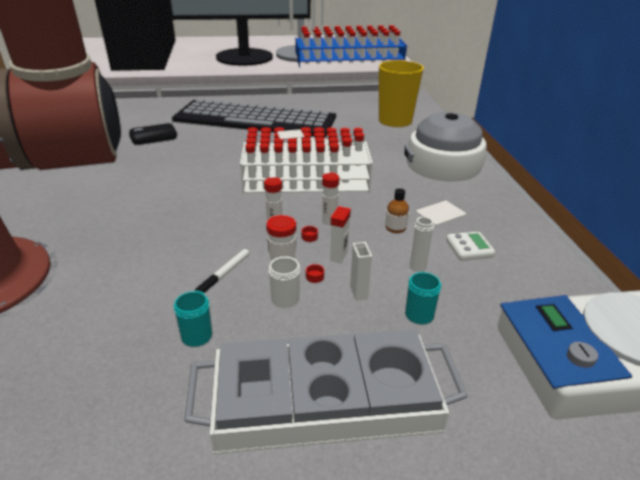

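The scene view shows these candidates:
- **Jar:** the capped jar is at (329,228). Its look-alikes are the open jar at (274,227) and the turquoise pots at (251,185) and (229,303).
- **Tubes:** the capped tubes are at (376,222) and (383,262). The open tube is at (292,315), and the bottle at (361,318) could also be confused with them.
- **Mailer:** the capped mailer is at (320,260) and the open one at (267,266).
- **Loose caps:** these lie at (295,255) and (353,258).
- **Tray:** along +x the pockets run mailer, tubes, jar.

Next I'll fit cap models to the red pixels in both views.

```bash
cat > fit.py <<'E'
from h import *
from scipy.optimize import minimize
np.set_printoptions(precision=4,suppress=True)
t=np.linspace(0,2*np.pi,40,endpoint=False)
def model(kind,p):
    z,d={"jar":((.052,.066),.047),"tube":((.076,.093),.030),"mailer":((.070,.086),0)}[kind]
    if kind=="mailer":
        c,s=np.cos(p[2]),np.sin(p[2]); q=np.array([[a*.011,b*.0185] for a,b in((1,1),(1,-1),(-1,-1),(-1,1))])@np.array([[c,s],[-s,c]])
    else: q=np.c_[np.cos(t),np.sin(t)]*d/2
    return np.array([[*(p[:2]+xy),h] for h in z for xy in q])
def mask(f,kind,p):
    P=np.array([w2pix(f,x) for x in model(kind,p)])
    m=np.zeros((1920,2560),np.uint8); cv2.fillConvexPoly(m,cv2.convexHull(((P+.5)*4).astype(np.float32)).astype(np.int32),1)
    return cv2.resize(m.astype(np.float32),(640,480),interpolation=cv2.INTER_AREA)
def red(f):
    im=f["image"].astype(int); return ((im[...,0]>110)&(im[...,1]<.5*im[...,0])&(im[...,2]<.5*im[...,0])).astype(np.float32)
def fit(fs,kind,x0,yaws=(0,)):
    best=None
    for y in yaws:
        p0=np.array([*x0,y])
        rs=[]
        for f in fs:
            near=mask(f,kind,p0); k=cv2.dilate(near,np.ones((25,25))); n,l=cv2.connectedComponents(red(f).astype(np.uint8))
            ids=[i for i in range(1,n)]; o=[(near*(l==i)).sum() for i in ids]; rs.append((l==ids[int(np.argmax(o))]).astype(np.float32))
        def cost(p): return sum(1-np.minimum(m,r).sum()/np.maximum(m,r).sum() for m,r in ((mask(f,kind,p),r) for f,r in zip(fs,rs)))
        sx=np.vstack([p0,p0+[.006,0,0],p0+[0,.006,0],p0+[0,0,.25 if kind=="mailer" else 1e-3]])
        r=minimize(cost,p0,method="Nelder-Mead",options=dict(initial_simplex=sx,xatol=1e-4,fatol=1e-4,maxiter=120))
        if best is None or r.fun<best.fun: best=r
    return best.x,best.fun
E
cat > a.py <<'E'
from fit import *
fs=[manip.grab_frame(c) for c in("scene","side")]
G=[("jar",(.4675,.006),(0,)),("tube",(.457,.096),(0,)),("tube",(.5585,.103),(0,)),("mailer",(.5515,-.008),(-1.2,-.8,-.4,0,.4,.8,1.2,1.57))]
for k,x,y in G: print(k,*fit(fs,k,x,y),[fit([f],k,x,y[:1])[0][:2] for f in fs])
E
python3 a.py
python3 - <<'E'
import cv2
a=cv2.imread('pics/scene0.png')[180:300,220:420]; cv2.imwrite('pics/crop0.png',cv2.resize(a,None,fx=4,fy=4,interpolation=cv2.INTER_CUBIC))
E
```

```text
jar [0.4628 0.0074 0.0003] 0.6247000694274902 [array([0.4574, 0.0061]), array([0.4644, 0.0197])]
tube [0.4571 0.0951 0.0008] 1.0096235275268555 [array([0.4518, 0.0955]), array([0.4571, 0.1048])]
tube [0.5549 0.1013 0.0001] 0.9688377380371094 [array([0.5573, 0.1004]), array([0.5602, 0.1221])]
mailer [ 0.5554 -0.0046 -0.3653] 0.8599119186401367 [array([ 0.5533, -0.006 ]), array([0.5576, 0.0043])]
```

View pics/crop0.png

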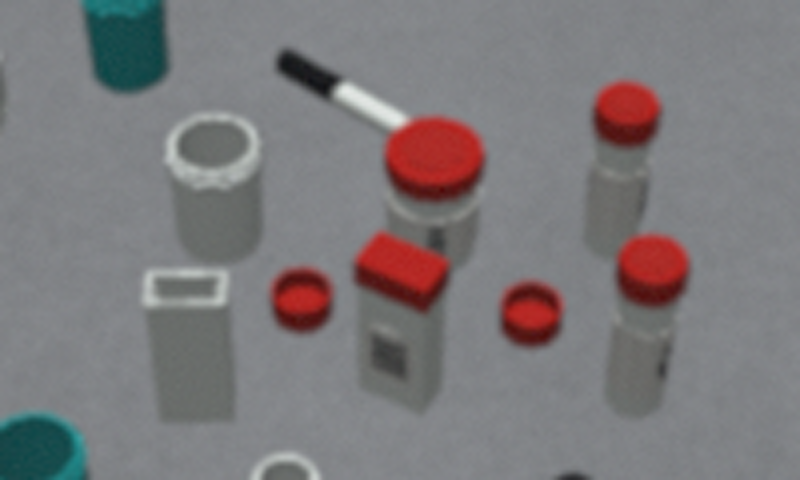

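Request:
apply_moves:
  moves:
    - [[0,0,0.15],[0,0,-4],-1]
    - [[0,0,0.283],[6,-5,-4],-1]
    - [[0,0,0.283],[6,-5,-4],-1]

```text
time: 1.4
tool_pos: [0.2185, -0.535, 0.2903]
tool_rot: [0.001, 1.0, -0.002, 0.001]
contact_force: [0.4, -0.6, 0.3]
gripper_width: 1.003
grasp_force: 0.0
```

The crop shows the red-capped jar centred at crop (435,157), i.e. (329,219), the capped tubes at (377,208) and (383,247), and the capped mailer at (320,248). These match the descriptions. The open jar, open mailer and loose caps are clearly separate. The cap fit is poor, so I'll look from above with the wrist camera.

Request:
apply_moves:
  moves:
    - [[0,0,0],[27,-58,-6],-1]
    - [[0,0,0],[27,-58,-6],-1]
    - [[0,0,0],[27,-58,-6],-1]
    - [[0,0,0],[27,-58,-6],-1]
    - [[0,0,0],[27,-58,-6],-1]
    - [[0,0,0],[27,-58,-6],-1]
    - [[0,0,0],[27,-58,-6],-1]
    - [[0,0,0],[27,-58,-6],-1]
    - [[0,0,0],[27,-58,-6],-1]
    - [[0,0,0],[27,-58,-6],-1]
    - [[0,0,0],[27,-58,-6],-1]
    - [[0,0,0],[27,-58,-6],-1]
    - [[0,0,0],[27,-58,-6],-1]
    - [[0,0,0],[27,-58,-6],-1]
    - [[0,0,0],[27,-58,-6],-1]
    - [[0,0,0],[27,-58,-6],-1]

```text
time: 3.0
tool_pos: [0.488, 0.0434, 0.3481]
tool_rot: [0.0, 1.0, -0.001, -0.0]
contact_force: [0.2, -0.6, -0.2]
gripper_width: 1.0
grasp_force: 0.0
```

Run:
```python
from fit import *
f=manip.grab_frame("wrist"); save(f,"wrist0"); r=red(f); cv2.imwrite("pics/tmp.png",r*255)
G=[("jar",(.4675,.006),(0,)),("tube",(.457,.096),(0,)),("tube",(.5585,.103),(0,)),("mailer",(.5515,-.008),(-1.2,-.8,-.4,0,.4,.8,1.2,1.57))]
for k,x,y in G:
    P=np.array([w2pix(f,q) for q in model(k,[*x,0])]); print(k,P.min(0),P.max(0))
n,l,st,c=cv2.connectedComponentsWithStats(red(f).astype(np.uint8)); print(st[1:][st[1:,4]>60])
print(manip.state()["tool_pos"],manip.state()["joint_pos"],f["k1"],-cv2.Rodrigues(np.array(f["rvec"]))[0].T@f["tvec"])
```

```text
jar [330.7924 197.655 ] [368.3727 235.911 ]
tube [263.4483 216.3124] [289.8123 243.745 ]
tube [252.8666 129.4445] [281.5307 157.3348]
mailer [347.6997 139.6432] [381.9961 159.6619]
[[  85   58   18   19  272]
 [ 105   59   20   19  283]
 [  86   84   18   19  263]
 [ 106   86   20   17  270]
 [ 128   87   20   18  271]
 [  88  110   18   18  251]
 [ 108  112   20   16  256]
 [ 130  113   19   17  258]
 [ 151  115   20   16  258]
 [ 345  129   37   31  625]
 [ 255  131   27   27  576]
 [  90  135   18   17  241]
 [ 110  137   19   16  242]
 [ 131  138   19   16  246]
 [ 153  140   19   16  241]
 [  92  159   18   16  229]
 [ 112  161   18   14  211]
 [ 132  162   20   16  231]
 [ 153  164   20   15  230]
 [ 302  164   21   22  352]
 [ 380  168   22   21  359]
 [ 137  185   16   16  197]
 [ 154  187   20   15  224]
 [ 331  201   37   36 1031]
 [  97  204   17   16  208]
 [ 135  207   19   16  184]
 [ 156  209   19   15  211]
 [ 119  215   15    7   69]
 [ 265  217   25   25  500]
 [  99  225   17   16  196]
 [ 117  227   18   16  208]
 [ 137  229   18   15  200]
 [ 157  230   19   16  199]
 [ 102  246   16   16  186]
 [ 119  248   18   15  197]
 [ 139  249   18   16  199]
 [ 158  251   19   16  197]]
[0.4879 0.043  0.3482] [-0.0639 -0.3154  1.7836 -0.0003  1.6736  1.5098] -0.054732066489678766 [0.5607 0.0433 0.4739][ WARN:0@1.643] global loadsave.cpp:1063 imwrite_ Unsupported depth image for selected encoder is fallbacked to CV_8U.
```

View pics/wrist0.png

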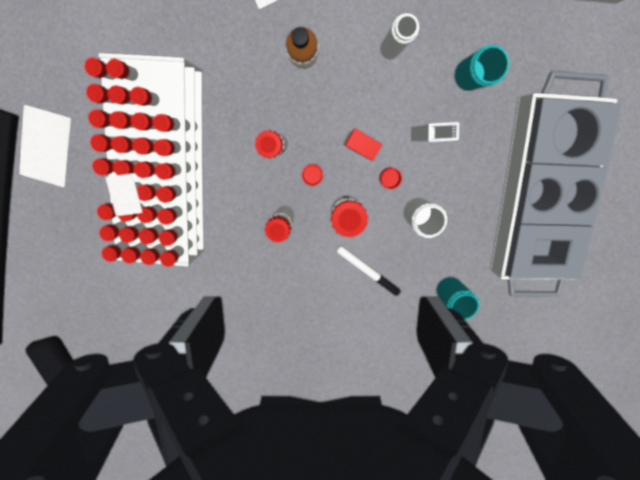

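The wrist view shows the jar at (349,218), the tubes at (268,144) and (278,229), the mailer at (364,144), the open ones at (430,220), (445,131) and (405,28), and the tray at right with its pockets.

```bash
cat > a.py <<'E'
from fit import *
f=manip.grab_frame("wrist")
G=[("jar",(.4675,.006),(0,)),("tube",(.457,.096),(0,)),("tube",(.5585,.103),(0,)),("mailer",(.5515,-.008),(-1.2,-.8,-.4,0,.4,.8,1.2,1.57))]
for k,x,y in G: print(k,*fit([f],k,x,y))
for n in ["jar_insert","tube_insert","mailer_insert"]:
    print(n,[(round(r["score"],2),cam2w(f,r["location"])) for r in manip.spot_point(f,n)[:2]])
a=f["image"][80:300,490:630,::-1]; cv2.imwrite("pics/tray0.png",cv2.resize(a,None,fx=2.7,fy=2.7,interpolation=cv2.INTER_CUBIC))
E
python3 a.py
```

```text
jar [0.4656 0.0064 0.0005] 0.09064346551895142
tube [0.458  0.0956 0.0003] 0.12745314836502075
tube [0.5577 0.1013 0.0001] 0.09831374883651733
mailer [ 0.5574 -0.0058 -0.4948] 0.08809328079223633
jar_insert [(0.64, array([ 0.5737, -0.2804,  0.0018]))]
tube_insert []
mailer_insert [(0.59, array([ 0.4169, -0.2794,  0.0041]))]
```

View pics/tray0.png

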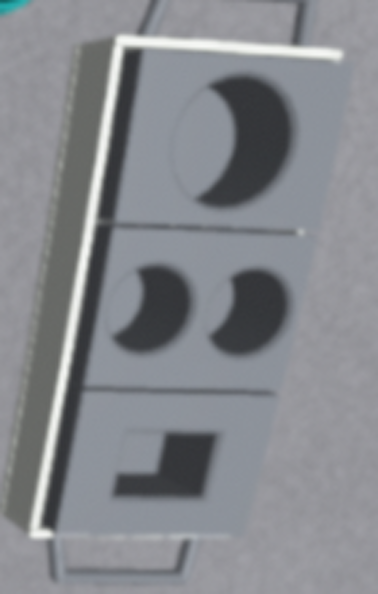

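Run:
```python
from h import *
np.set_printoptions(precision=4,suppress=True)
f=manip.grab_frame("wrist")
for n,p in dict(l1a=(100,222),l1b=(300,232),l2a=(82,387),l2b=(274,394),jar=(232,140.5),tL=(149,308.5),tR=(247,311.5),m=(165,463.5)).items():
    print(n,pix2w(f,490+p[0]/2.7,80+p[1]/2.7,.05)[:2])
```

```text
l1a [ 0.5373 -0.2216]
l1b [ 0.5345 -0.3248]
l2a [ 0.4568 -0.2259]
l2b [ 0.4534 -0.3294]
jar [ 0.576  -0.2808]
tL [ 0.4963 -0.2535]
tR [ 0.4954 -0.3052]
m [ 0.4164 -0.2777]
```

Request:
apply_moves:
  moves:
    - [[0,0,0],[-2.2,3.7,5],-1]
    - [[0,0,0],[-2.2,3.7,9],-1]
    - [[0,0,0],[-2.2,3.7,13],-1]
    - [[0,0,0],[-2.2,3.7,17],-1]
    - [[0,0,0],[-2.2,3.7,21],-1]
    - [[0,0,0],[-2.2,3.7,25],-1]
    - [[0,0,0],[-2.2,3.7,27],-1]
    - [[0,0,0],[-2.2,3.7,28.9],-1]
    - [[0,0,0],[-2.2,3.7,28.9],-1]
    - [[0,0,0],[-2.2,3.7,28.9],-1]

```text
time: 4.3
tool_pos: [0.4662, 0.0068, 0.0596]
tool_rot: [-0.0, 1.0, -0.001, -0.0]
contact_force: [0.8, 0.7, 0.8]
gripper_width: 0.997
grasp_force: 0.0
```

Request:
apply_moves:
  moves:
    - [[0,0,0],[0,0,0],1]
    - [[0,0,0],[0,0,0],1]
    - [[0,0,0],[0,0,0],1]
    - [[0,0,0],[0,0,0],1]
    - [[0,0,0],[0,0,0],1]
    - [[0,0,0],[0,0,0],1]
    - [[0,0,0],[0,0,0],1]
    - [[0,0,0],[0,0,0],1]

```text
time: 5.1
tool_pos: [0.4677, 0.0068, 0.0611]
tool_rot: [0.0, 1.0, -0.001, 0.002]
contact_force: [-0.1, -0.8, 5.6]
gripper_width: 0.523
grasp_force: 61.7
```

Request:
apply_moves:
  moves:
    - [[0,0,0],[0,0,-2],1]
    - [[0,0,0],[0,0,-5],1]
    - [[0,0,0],[0,0,-9],1]
    - [[0,0,0],[0,0,-13],1]
    - [[0,0,0],[0,0,-16],1]
    - [[0,0,0],[0,0,-16],1]

```text
time: 5.7
tool_pos: [0.4688, 0.0068, 0.225]
tool_rot: [0.001, 1.0, -0.001, 0.005]
contact_force: [0.7, 0.8, -0.0]
gripper_width: 0.523
grasp_force: 61.6
```

Run:
```python
from h import *
f=manip.grab_frame("side"); a=f["image"][100:340,180:440,::-1]; cv2.imwrite("pics/s1.png",cv2.resize(a,None,fx=2.4,fy=2.4))
s=manip.state(); print(s["tool_pos"],s["contact_force"],s["gripper_width"])
```

```text
[0.46740151 0.00695343 0.22188423] [-0.31203359 -0.66963776 -1.69993119] 0.5246362950254073
```

View pics/s1.png

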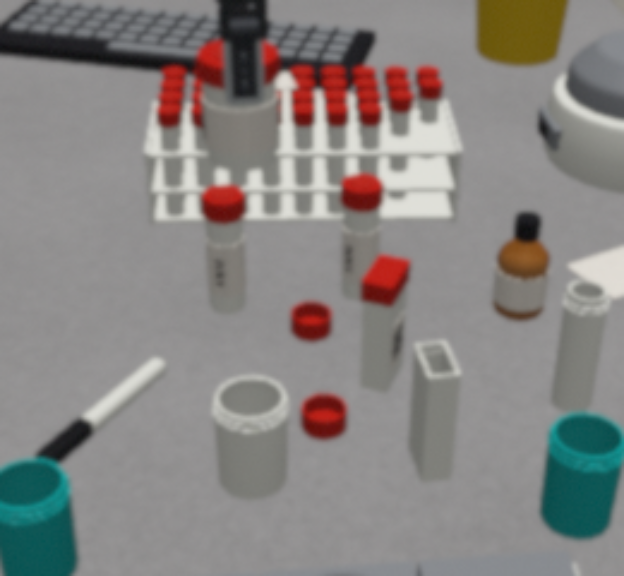

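The jar is held upright at crop (240,110), with the pad tips ending just below the cap. I'll carry it to the jar pocket.

Request:
apply_moves:
  moves:
    - [[0,0,0],[1.5,4,0],1]
    - [[0,0,0],[3,8,0],1]
    - [[0,0,0],[4.5,12,0],1]
    - [[0,0,0],[6,16,0],1]
    - [[0,0,0],[7.5,20,0],1]
    - [[0,0,0],[9,24,0],1]
    - [[0,0,0],[10.2,27,0],1]
    - [[0,0,0],[10.8,28.8,0],1]
    - [[0,0,0],[10.8,28.8,0],1]
    - [[0,0,0],[10.8,28.8,0],1]

```text
time: 6.75
tool_pos: [0.5728, -0.2804, 0.2168]
tool_rot: [-0.001, 1.0, -0.001, -0.002]
contact_force: [-0.6, 0.7, -1.7]
gripper_width: 0.521
grasp_force: 61.7
```

Run:
```python
from h import *
f=manip.grab_frame("wrist"); save(f,"w2"); s=manip.state(); print(s["tool_pos"],s["contact_force"],s["gripper_width"])
for p in [(.575,-.2815),(.4960,-.2535),(.495,-.3055),(.4155,-.2785)]: print(w2pix(f,[*p,.05]))
```

```text
[ 0.57297891 -0.2799539   0.21736519] [ 0.33854019 -0.20281413 -0.58087845] 0.5224572620624508
(np.float64(321.92375839148195), np.float64(221.50551797704225))
(np.float64(293.2091064790493), np.float64(300.1617290216853))
(np.float64(346.3702414622077), np.float64(301.1249015368023))
(np.float64(318.91882744805196), np.float64(368.8176626285002))
```

View pics/w2.png

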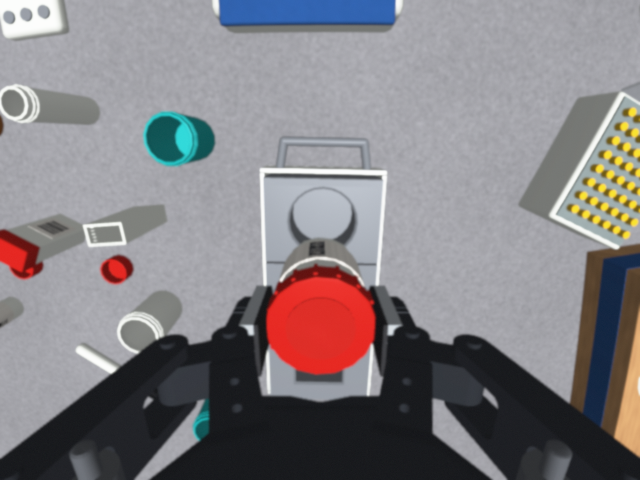

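The jar pocket rim is centred near (323,219), which agrees with the predicted (322,221). The jar is held upright, so I'll lower it.

Request:
apply_moves:
  moves:
    - [[0,0,0],[0.3,0.2,3],1]
    - [[0,0,0],[0.3,0.2,6],1]
    - [[0,0,0],[0.3,0.2,8.5],1]
    - [[0,0,0],[0.3,0.2,10.5],1]
    - [[0,0,0],[0.3,0.2,12],1]
    - [[0,0,0],[0.3,0.2,13],1]
    - [[0,0,0],[0.3,0.2,13.6],1]
    - [[0,0,0],[0.3,0.2,14],1]
    - [[0,0,0],[0.3,0.2,14],1]
    - [[0,0,0],[0.3,0.2,14],1]

```text
time: 7.8
tool_pos: [0.5774, -0.2834, 0.0803]
tool_rot: [0.0, 1.0, -0.001, 0.001]
contact_force: [0.4, -0.2, -1.3]
gripper_width: 0.524
grasp_force: 61.7
```

Request:
apply_moves:
  moves:
    - [[0,0,0],[-0.1,0,0.3],1]
    - [[0,0,0],[-0.1,0,0.5],1]
    - [[0,0,0],[-0.1,0,0.6],1]
    - [[0,0,0],[-0.1,0,0.7],1]
    - [[0,0,0],[-0.1,0,0.8],1]
    - [[0,0,0],[-0.1,0,0.8],1]
    - [[0,0,0],[-0.1,0,0.8],1]

```text
time: 8.5
tool_pos: [0.5759, -0.2831, 0.0713]
tool_rot: [-0.0, 1.0, -0.001, 0.0]
contact_force: [0.5, 0.5, -0.9]
gripper_width: 0.522
grasp_force: 61.7
```

Request:
apply_moves:
  moves:
    - [[0,0,0],[0,0,0.05],1]
    - [[0,0,0],[0,0,0.1],1]
    - [[0,0,0],[0,0,0.1],1]
    - [[0,0,0],[0,0,0.1],1]

```text
time: 8.9
tool_pos: [0.5761, -0.2831, 0.0712]
tool_rot: [0.0, 1.0, -0.001, 0.0]
contact_force: [-2.0, 1.3, 5.3]
gripper_width: 0.523
grasp_force: 62.2
```

The jar is on the pocket floor with a contact force of about 5 N. I'll release it and rise.

Request:
apply_moves:
  moves:
    - [[0,0,0],[0,0,0],0.3]
    - [[0,0,0],[0,0,0],-0.5]
    - [[0,0,0],[0,0,0],-0.5]
    - [[0,0,0],[0,0,0],-0.5]
    - [[0,0,0],[0,0,-1],-1]
    - [[0,0,0],[0,0,-3],-1]
    - [[0,0,0],[0,0,-7],-1]
    - [[0,0,0],[0,0,-12],-1]
    - [[0,0,0],[0,0,-17],-1]
    - [[0,0,0],[0,0,-20],-1]
    - [[0,0,0],[0,0,-20],-1]

```text
time: 10.0
tool_pos: [0.5782, -0.2846, 0.2791]
tool_rot: [0.004, 1.0, -0.001, 0.006]
contact_force: [-0.5, -0.5, 2.7]
gripper_width: 1.004
grasp_force: 0.0
```

Request:
apply_moves:
  moves:
    - [[0,0,-0.15],[-1,-4,0],-1]
    - [[0,0,-0.3],[-2,-8,0],-1]
    - [[0,0,-0.45],[-3,-12,0],-1]
    - [[0,0,-0.6],[-5,-16,0],-1]
    - [[0,0,-0.75],[-6,-20,0],-1]
    - [[0,0,-0.9],[-7.5,-24,0],-1]
    - [[0,0,-1.05],[-9,-28,0],-1]
    - [[0,0,-1.2],[-10,-32,0],-1]
    - [[0,0,-1.35],[-11,-36,0],-1]
    - [[0,0,-1.5],[-11.8,-37.9,0],-1]
    - [[0,0,-1.571],[-11.8,-37.9,0],-1]
    - [[0,0,-1.571],[-11.8,-37.9,0],-1]
    - [[0,0,-1.571],[-11.8,-37.9,0],-1]
    - [[0,0,-1.571],[-11.8,-37.9,0],-1]

```text
time: 11.4
tool_pos: [0.4583, 0.0956, 0.27]
tool_rot: [-0.0, 0.708, 0.706, -0.0]
contact_force: [-1.2, -0.6, -0.3]
gripper_width: 1.0
grasp_force: 0.0
```

```bash
cat > st.py <<'E'
from h import *
s=manip.state(); print(s["time"],s["tool_pos"],s["tool_rot"],s["joint_pos"],s["contact_force"],s["gripper_width"])
E
python3 st.py
```

```text
11.4 [0.45827573 0.09564709 0.26997323] [-1.96542229e-04  7.08158100e-01  7.06053831e-01 -2.34374835e-04] [ 4.66036316e-02 -3.48867630e-01  1.93697091e+00 -2.41487584e-05
  1.55410065e+00  4.95799288e-02] [-1.24829362 -0.63212992 -0.28660183] 1.0002256305625679
```

Request:
apply_moves:
  moves:
    - [[0,0,0],[0,0,4],-1]
    - [[0,0,0],[0,0,8],-1]
    - [[0,0,0],[0,0,12],-1]
    - [[0,0,0],[0,0,15],-1]
    - [[0,0,0],[0,0,17],-1]
    - [[0,0,0],[0,0,18.6],-1]
    - [[0,0,0],[0,0,18.6],-1]
    - [[0,0,0],[0,0,18.6],-1]
    - [[0,0,0],[0,0,18.6],1]
    - [[0,0,0],[0,0,18.6],1]
    - [[0,0,0],[0,0,18.6],1]
    - [[0,0,0],[0,0,18.6],1]
    - [[0,0,0],[0,0,18.6],1]
    - [[0,0,0],[0,0,18.6],1]
    - [[0,0,0],[0,0,18.6],1]
    - [[0,0,0],[0,0,18.6],1]
    - [[0,0,0],[0,0,18.6],1]
    - [[0,0,0],[0,0,18.6],1]

```text
time: 13.2
tool_pos: [0.4591, 0.0962, 0.0853]
tool_rot: [0.001, 0.707, 0.707, 0.001]
contact_force: [-0.6, -0.0, 6.4]
gripper_width: 0.326
grasp_force: 59.5
```

Request:
apply_moves:
  moves:
    - [[0,0,0],[0,0,-2],1]
    - [[0,0,0],[0,0,-5],1]
    - [[0,0,0],[0,0,-9],1]
    - [[0,0,0],[0,0,-13],1]
    - [[0,0,0],[-2,0.2,-16],1]
    - [[0,0,0],[-6,0.6,-16],1]
    - [[0,0,0],[-10,1,-16],1]
    - [[0,0,0],[-14,1.4,-16],1]
    - [[0,0,0],[-18,1.8,-16],1]
    - [[0,0,0],[-22,2.2,-16],1]
    - [[0,0,0],[-26,2.6,-16],1]
    - [[0,0,0],[-30,3,-16],1]
    - [[0,0,0],[-34,3.3,-16],1]
    - [[0,0,0],[-37,3.5,-16],1]
    - [[0,0,0],[-39,3.6,-16],1]
    - [[0,0,0],[-40.2,3.6,-16],1]
    - [[0,0,0],[-40.2,3.6,-16],1]
    - [[0,0,0],[-40.2,3.6,-16],1]
    - [[0,0,0],[-40.2,3.6,-16],1]

```text
time: 15.1
tool_pos: [0.494, -0.3047, 0.2443]
tool_rot: [-0.0, 0.707, 0.707, 0.0]
contact_force: [0.3, -0.3, -0.4]
gripper_width: 0.326
grasp_force: 59.3
```

```bash
cat > w3.py <<'E'
from h import *
import sys
f=manip.grab_frame(sys.argv[1]); save(f,sys.argv[2])
for p in [(.575,-.2815),(.4964,-.2535),(.495,-.3055),(.4155,-.2785)]: print(np.round(w2pix(f,[*p,.05])))
E
python3 w3.py side s3; python3 st.py
```

```text
[397. 365.]
[325. 352.]
[331. 389.]
[256. 376.]
15.15 [ 0.49408265 -0.30477015  0.24441032] [-2.36805957e-07  7.06934908e-01  7.07278600e-01  1.32625762e-04] [-6.80997758e-01 -5.00580108e-02  1.72226974e+00  2.65226740e-04
  1.46935382e+00 -6.81510667e-01] [-0.95563136  0.2978653  -0.59825027] 0.3255644705301277
```

View pics/s3.png

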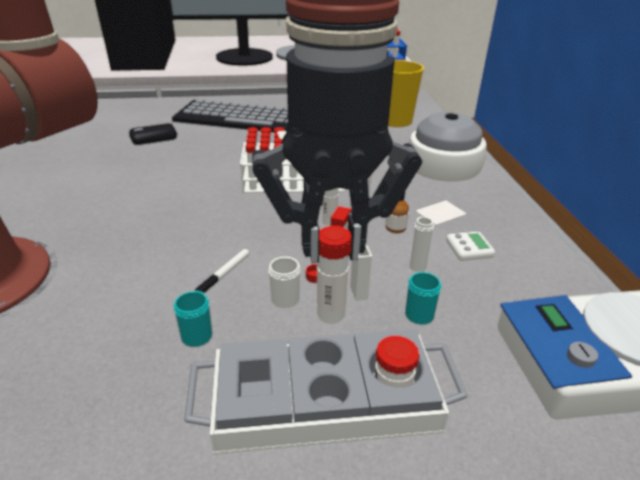

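The jar sits well in its pocket at (398,356). The tube hangs upright over the near tube pocket at (328,389). I'll lower it.

Request:
apply_moves:
  moves:
    - [[0,0,0],[0,0,3],1]
    - [[0,0,0],[0,0,6],1]
    - [[0,0,0],[0,0,9],1]
    - [[0,0,0],[0,0,11.5],1]
    - [[0,0,0],[0,0,13],1]
    - [[0,0,0],[0,0,13.8],1]
    - [[0,0,0],[0,0,14.2],1]
    - [[0,0,0],[0,0,14.4],1]
    - [[0,0,0],[0,0,14.6],1]
    - [[0,0,0],[0,0,14.7],1]
    - [[0,0,0],[0,0,14.7],1]
    - [[0,0,0],[0,0,14.7],1]

```text
time: 16.35
tool_pos: [0.4941, -0.3061, 0.0977]
tool_rot: [0.0, 0.707, 0.707, 0.0]
contact_force: [-0.1, 0.0, -1.0]
gripper_width: 0.327
grasp_force: 59.3
```

Request:
apply_moves:
  moves:
    - [[0,0,0],[0,0,0.1],1]
    - [[0,0,0],[0,0,0.2],1]
    - [[0,0,0],[0,0,0.2],1]
    - [[0,0,0],[0,0,0.2],1]

```text
time: 16.75
tool_pos: [0.4939, -0.306, 0.0953]
tool_rot: [0.0, 0.707, 0.707, 0.0]
contact_force: [-0.4, -0.1, -0.5]
gripper_width: 0.326
grasp_force: 59.3
```

Request:
apply_moves:
  moves:
    - [[0,0,0],[0,0,0.05],1]
    - [[0,0,0],[0,0,0.1],1]
    - [[0,0,0],[0,0,0.1],1]
    - [[0,0,0],[0,0,0.1],1]

```text
time: 17.15
tool_pos: [0.4941, -0.3063, 0.0953]
tool_rot: [0.0, 0.707, 0.707, -0.0]
contact_force: [-2.1, 1.2, 5.4]
gripper_width: 0.324
grasp_force: 59.8
```

The tube is on the floor. I'll open partly because the jar is close by, then rise and go to the second tube.

Request:
apply_moves:
  moves:
    - [[0,0,0],[0,0,0],0.2]
    - [[0,0,0],[0,0,0],0]
    - [[0,0,0],[0,0,0],0]
    - [[0,0,0],[0,0,0],0]
    - [[0,0,0],[0,0,-1],0]
    - [[0,0,0],[0,0,-4],0]
    - [[0,0,0],[0,0,-8],0]
    - [[0,0,0],[0,0,-13],-1]
    - [[0,0,0],[2,0.5,-17],-1]
    - [[0,0,0],[6,1,-17],-1]
    - [[0,0,0],[10,1.6,-17],-1]
    - [[0,0,0],[14,2.2,-17],-1]
    - [[0,0,0],[18,3,-17],-1]
    - [[0,0,0],[22,3.7,-17],-1]
    - [[0,0,0],[26,4.4,-17],-1]
    - [[0,0,0],[30,5,-17],-1]
    - [[0,0,0],[34,5.6,-17],-1]
    - [[0,0,0],[38,6.2,-17],-1]
    - [[0,0,0],[40.7,6.4,-17],-1]
    - [[0,0,0],[40.7,6.4,-17],-1]

```text
time: 19.15
tool_pos: [0.5582, 0.1039, 0.2651]
tool_rot: [-0.0, 0.706, 0.708, 0.001]
contact_force: [-0.1, -1.8, 0.4]
gripper_width: 1.002
grasp_force: 0.0
```

Request:
apply_moves:
  moves:
    - [[0,0,0],[0,0,0],-1]
    - [[0,0,0],[0,0,0],-1]
    - [[0,0,0],[0,0,0],-1]

```text
time: 19.45
tool_pos: [0.5583, 0.0999, 0.2645]
tool_rot: [0.0, 0.708, 0.706, -0.0]
contact_force: [0.9, -0.1, -0.7]
gripper_width: 1.001
grasp_force: 0.0
```

```bash
python3 st.py
python3 - <<'E'
from fit import *
f=manip.grab_frame("scene"); save(f,"sc4")
E
```

```text
19.45 [0.55832317 0.09985397 0.26448518] [ 1.36298349e-04  7.08045752e-01  7.06166548e-01 -8.33529210e-06] [ 4.58762384e-02 -9.40218360e-02  1.73051213e+00 -2.13316931e-04
  1.50493124e+00  4.85478563e-02] [ 0.86546846 -0.07320102 -0.6682636 ] 1.0013289254164266
```

View pics/sc4.png

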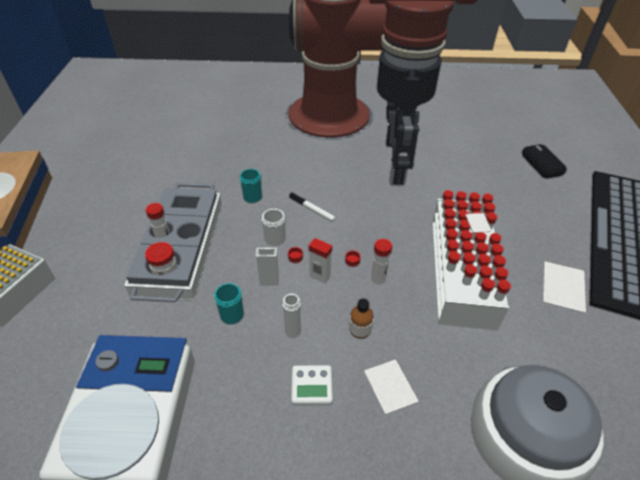

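The tube and jar stand in their pockets at (156,220) and (160,258). The gripper is above tube_b at (383,262). I'll grasp it.

Request:
apply_moves:
  moves:
    - [[0,0,0],[0.1,0,4],-1]
    - [[0,0,0],[0.1,0,8],-1]
    - [[0,0,0],[0.1,0,12],-1]
    - [[0,0,0],[0.1,0,15],-1]
    - [[0,0,0],[0.1,0,17],-1]
    - [[0,0,0],[0.1,0,18],-1]
    - [[0,0,0],[0.1,0,18],-1]
    - [[0,0,0],[0.1,0,18],-1]
    - [[0,0,0],[0.1,0,18],1]
    - [[0,0,0],[0.1,0,18],1]
    - [[0,0,0],[0.1,0,18],1]
    - [[0,0,0],[0.1,0,18],1]
    - [[0,0,0],[0.1,0,18],1]
    - [[0,0,0],[0.1,0,18],1]
    - [[0,0,0],[0.1,0,18],1]
    - [[0,0,0],[0.1,0,18],1]
    - [[0,0,0],[0.1,0,18],1]
    - [[0,0,0],[0.1,0,18],1]

```text
time: 21.3
tool_pos: [0.5589, 0.1021, 0.0852]
tool_rot: [0.0, 0.707, 0.707, 0.0]
contact_force: [-1.1, -0.0, 6.1]
gripper_width: 0.327
grasp_force: 59.4
```

Request:
apply_moves:
  moves:
    - [[0,0,0],[0,0,-2],1]
    - [[0,0,0],[0,0,-5],1]
    - [[0,0,0],[0,0,-9],1]
    - [[0,0,0],[0,0,-13],1]
    - [[0,0,0],[-2,-0.3,-16],1]
    - [[0,0,0],[-6,-1,-16],1]
    - [[0,0,0],[-10,-1.8,-16],1]
    - [[0,0,0],[-14,-2.5,-16],1]
    - [[0,0,0],[-18,-3.2,-16],1]
    - [[0,0,0],[-22,-4,-16],1]
    - [[0,0,0],[-26,-4.7,-16],1]
    - [[0,0,0],[-30,-5.4,-16],1]
    - [[0,0,0],[-33,-6,-16],1]
    - [[0,0,0],[-35.5,-6.3,-16],1]
    - [[0,0,0],[-35.5,-6.3,-16],1]
    - [[0,0,0],[-35.5,-6.3,-16],1]
    - [[0,0,0],[-35.5,-6.3,-16],1]

```text
time: 23.0
tool_pos: [0.4949, -0.252, 0.2437]
tool_rot: [-0.001, 0.707, 0.707, 0.0]
contact_force: [-0.0, 0.5, -0.1]
gripper_width: 0.328
grasp_force: 59.2
```

```bash
python3 st.py
```

```text
23.0 [ 0.49491478 -0.25203262  0.24373786] [-5.55112802e-04  7.07177848e-01  7.07035485e-01  7.15046934e-05] [-6.05177688e-01 -1.09865624e-01  1.77979342e+00  3.41445068e-04
  1.47273144e+00 -6.05009967e-01] [-0.02162036  0.53781746 -0.08565998] 0.3277316019892495
```

Request:
apply_moves:
  moves:
    - [[0,0,0],[0,0,3],1]
    - [[0,0,0],[0,0,6],1]
    - [[0,0,0],[0,0,9],1]
    - [[0,0,0],[0,0,11.5],1]
    - [[0,0,0],[0,0,13],1]
    - [[0,0,0],[0,0,13.8],1]
    - [[0,0,0],[0,0,14.2],1]
    - [[0,0,0],[0,0,14.4],1]
    - [[0,0,0],[0,0,14.6],1]
    - [[0,0,0],[0,0,14.6],1]
    - [[0,0,0],[0,0,14.6],1]

```text
time: 24.1
tool_pos: [0.4953, -0.2532, 0.099]
tool_rot: [0.001, 0.707, 0.707, 0.0]
contact_force: [-0.1, 1.1, -0.6]
gripper_width: 0.325
grasp_force: 59.2
```

Request:
apply_moves:
  moves:
    - [[0,0,0],[0,0,0.1],1]
    - [[0,0,0],[0,0,0.2],1]
    - [[0,0,0],[0,0,0.2],1]
    - [[0,0,0],[0,0,0.2],1]

```text
time: 24.5
tool_pos: [0.4949, -0.2529, 0.0962]
tool_rot: [-0.0, 0.707, 0.707, 0.0]
contact_force: [-1.2, 0.0, -0.9]
gripper_width: 0.328
grasp_force: 59.2
```

Request:
apply_moves:
  moves:
    - [[0,0,0],[0,0,0.05],1]
    - [[0,0,0],[0,0,0.1],1]
    - [[0,0,0],[0,0,0.15],1]
    - [[0,0,0],[0,0,0.15],1]
    - [[0,0,0],[0,0,0.15],1]

```text
time: 25.0
tool_pos: [0.4951, -0.2531, 0.0952]
tool_rot: [0.0, 0.707, 0.707, -0.0]
contact_force: [-1.8, 0.8, 4.1]
gripper_width: 0.331
grasp_force: 59.5
```

Request:
apply_moves:
  moves:
    - [[0,0,0],[0,0,0],0.2]
    - [[0,0,0],[0,0,0],0]
    - [[0,0,0],[0,0,0],0]
    - [[0,0,0],[0,0,0],0]
    - [[0,0,0],[0,0,-1],0]
    - [[0,0,0],[0,0,-4],0]
    - [[0,0,0],[0,0,-8],0]
    - [[0,0,0],[0,0,-13],-1]
    - [[0,0,0.1],[2,0.5,-17],-1]
    - [[0,0,0.2],[6,1.5,-17],-1]
    - [[0,0,0.3],[10,2.5,-17],-1]
    - [[0,0,0.4],[14,3.5,-17],-1]
    - [[0,0,0.495],[18,4.5,-17],-1]
    - [[0,0,0.495],[22,5.5,-17],-1]
    - [[0,0,0.495],[24.7,6.2,-17],-1]
    - [[0,0,0.495],[24.7,6.2,-17],-1]
    - [[0,0,0.495],[24.7,6.2,-17],-1]
    - [[0,0,0.495],[24.7,6.2,-17],-1]
    - [[0,0,0.495],[24.7,6.2,-17],-1]

```text
time: 26.9
tool_pos: [0.5571, -0.0071, 0.265]
tool_rot: [0.0, 0.859, 0.511, -0.0]
contact_force: [0.7, -0.3, 0.8]
gripper_width: 0.999
grasp_force: 0.0
```

```bash
python3 st.py
python3 - <<'E'
from fit import *
f=manip.grab_frame("wrist"); save(f,"w5")
P=model("mailer",[.5574,-.0058,-.495]); print(np.round([w2pix(f,q) for q in P[4:]]))
f=manip.grab_frame("scene"); save(f,"sc5"); print(fit([f],"mailer",(.5574,-.0058),(-.5,)))
E
```

```text
26.9 [ 0.5570521  -0.00713986  0.26499135] [ 1.45383409e-04  8.59480033e-01  5.11169299e-01 -7.38030853e-06] [-1.46292065e-01 -1.18876037e-01  1.75265733e+00 -2.35355914e-04
  1.50763934e+00  3.51429657e-01] [ 0.70847239 -0.33809033  0.81904778] 0.9985019569796149
[[332. 201.]
 [331. 239.]
 [309. 239.]
 [308. 201.]]
(array([ 0.5515, -0.0068, -0.1183]), np.float64(0.43063580989837646))
```

View pics/w5.png

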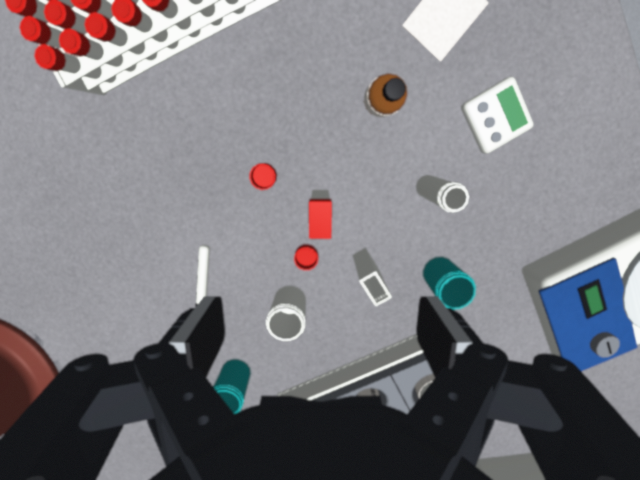

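The mailer cap in the wrist view is at (320,219), spanning columns 309–332. It matches the prediction and is square to the fingers. I'll grasp it.

Request:
apply_moves:
  moves:
    - [[0,0,0],[0.1,0,4],-1]
    - [[0,0,0],[0.1,0,8],-1]
    - [[0,0,0],[0.1,0,12],-1]
    - [[0,0,0],[0.1,0,15],-1]
    - [[0,0,0],[0.1,0,17.5],-1]
    - [[0,0,0],[0.1,0,18.7],-1]
    - [[0,0,0],[0.1,0,18.7],-1]
    - [[0,0,0],[0.1,0,18.7],-1]
    - [[0,0,0],[0.1,0,18.7],1]
    - [[0,0,0],[0.1,0,18.7],1]
    - [[0,0,0],[0.1,0,18.7],1]
    - [[0,0,0],[0.1,0,18.7],1]
    - [[0,0,0],[0.1,0,18.7],1]
    - [[0,0,0],[0.1,0,18.7],1]
    - [[0,0,0],[0.1,0,18.7],1]
    - [[0,0,0],[0.1,0,18.7],1]
    - [[0,0,0],[0.1,0,18.7],1]
    - [[0,0,0],[0.1,0,18.7],1]

```text
time: 28.8
tool_pos: [0.558, -0.0052, 0.0783]
tool_rot: [0.0, 0.859, 0.512, 0.0]
contact_force: [-0.3, -0.1, 3.8]
gripper_width: 0.246
grasp_force: 61.7
```

Request:
apply_moves:
  moves:
    - [[0,0,0],[0,0,-2],1]
    - [[0,0,0],[0,0,-5],1]
    - [[0,0,0],[0,0,-9],1]
    - [[0,0,0],[0,0,-13],1]
    - [[0,0,-0.1],[0,0,-17],1]
    - [[0,0,-0.2],[0,0,-17],1]
    - [[0,0,-0.3],[0,0,-17],1]
    - [[0,0,-0.4],[0,0,-17],1]
    - [[0,0,-0.473],[0,0,-17],1]
    - [[0,0,-0.473],[0,0,-17],1]
    - [[0,0,-0.473],[0,0,-17],1]

```text
time: 29.9
tool_pos: [0.5572, -0.0051, 0.2469]
tool_rot: [-0.001, 0.716, 0.698, -0.0]
contact_force: [-0.0, 0.2, 0.0]
gripper_width: 0.242
grasp_force: 61.1
```

```bash
python3 st.py
python3 - <<'E'
from h import *
from scipy.spatial.transform import Rotation as R
s=manip.state(); q=s["tool_rot"]; M=R.from_quat([*q[1:],q[0]]).as_matrix(); print(M.round(3)); print(M.T@(np.array([.4155,-.2785,s["tool_pos"][2]])-s["tool_pos"])*100)
E
```

```text
29.9 [ 0.55724578 -0.00507804  0.24690753] [-5.85163488e-04  7.15730415e-01  6.98376265e-01 -4.73375991e-04] [-1.42640458e-01 -1.06941780e-01  1.77179343e+00 -3.80228973e-05
  1.47824585e+00 -1.18093818e-01] [-0.04451129  0.23317286  0.02617687] 0.2423128273678759
[[ 0.025  1.    -0.001]
 [ 1.    -0.025  0.   ]
 [ 0.    -0.001 -1.   ]]
[-2.76818160e+01 -1.34993018e+01  1.63657366e-02]
```

Request:
apply_moves:
  moves:
    - [[0,0,0],[-4,-2,0],1]
    - [[0,0,0],[-8,-4,0],1]
    - [[0,0,0],[-12,-6,0],1]
    - [[0,0,0],[-16,-8,0],1]
    - [[0,0,0],[-20,-10,0],1]
    - [[0,0,0],[-24,-12,0],1]
    - [[0,0,0],[-26.5,-13,0],1]
    - [[0,0,0],[-27.7,-13.5,0],1]
    - [[0,0,0],[-27.7,-13.5,0],1]
    - [[0,0,0],[-27.7,-13.5,0],1]
    - [[0,0,0],[-27.7,-13.5,0],1]

```text
time: 31.0
tool_pos: [0.4169, -0.2778, 0.2477]
tool_rot: [-0.0, 0.715, 0.7, 0.0]
contact_force: [-0.3, -0.6, -1.2]
gripper_width: 0.241
grasp_force: 61.1
```

```bash
python3 w3.py side s6; python3 st.py;  python3 -c "
import cv2
a=cv2.imread('pics/s6.png')[180:460,160:480]; cv2.imwrite('pics/s6c.png',cv2.resize(a,None,fx=2.1,fy=2.1))"
```

```text
[397. 365.]
[325. 352.]
[331. 389.]
[256. 376.]
31.05 [ 0.41693926 -0.27780874  0.24771105] [-1.31904521e-04  7.14557242e-01  6.99576950e-01  1.47836267e-04] [-7.36563038e-01 -2.50065906e-01  1.89552228e+00  3.11681557e-04
  1.49638207e+00 -7.15400519e-01] [ 0.55575777 -0.08888123 -0.52056345] 0.2424501323865032
```

View pics/s6c.png

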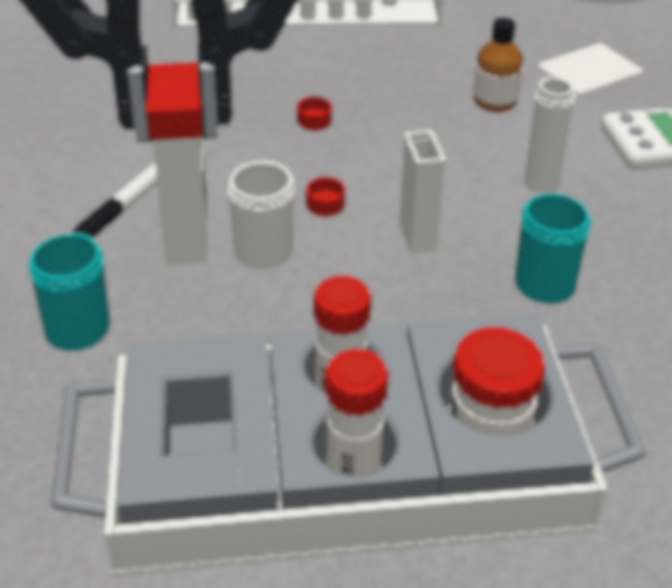

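The mailer hangs upright at crop (182,165). Its pocket centre is at crop (199,414), i.e. (255,377), against a prediction of (256,376). Both tubes and the jar are seated. I'll lower the mailer.

Request:
apply_moves:
  moves:
    - [[0,0,0],[-0.1,-0.15,3],1]
    - [[0,0,0],[-0.1,-0.15,6],1]
    - [[0,0,0],[-0.1,-0.15,9],1]
    - [[0,0,0],[-0.1,-0.15,12],1]
    - [[0,0,0],[-0.1,-0.15,14],1]
    - [[0,0,0],[-0.1,-0.15,14.8],1]
    - [[0,0,0],[-0.1,-0.15,15.2],1]
    - [[0,0,0],[-0.1,-0.15,15.4],1]
    - [[0,0,0],[-0.1,-0.15,15.6],1]
    - [[0,0,0],[-0.1,-0.15,15.6],1]
    - [[0,0,0],[-0.1,-0.15,15.6],1]

```text
time: 32.15
tool_pos: [0.4152, -0.2803, 0.0926]
tool_rot: [0.001, 0.715, 0.699, 0.0]
contact_force: [-0.4, 0.2, -0.3]
gripper_width: 0.243
grasp_force: 61.1
```

Request:
apply_moves:
  moves:
    - [[0,0,0],[0,0,0.1],1]
    - [[0,0,0],[0,0,0.2],1]
    - [[0,0,0],[0,0,0.2],1]
    - [[0,0,0],[0,0,0.2],1]

```text
time: 32.55
tool_pos: [0.4148, -0.2799, 0.0897]
tool_rot: [-0.0, 0.715, 0.699, 0.0]
contact_force: [-0.2, -0.2, 0.2]
gripper_width: 0.244
grasp_force: 61.1
```

Request:
apply_moves:
  moves:
    - [[0,0,0],[0,0,0.07],1]
    - [[0,0,0],[0,0,0.14],1]
    - [[0,0,0],[0,0,0.2],1]
    - [[0,0,0],[0,0,0.2],1]
    - [[0,0,0],[0,0,0.2],1]

```text
time: 33.05
tool_pos: [0.415, -0.2801, 0.0883]
tool_rot: [0.0, 0.715, 0.699, -0.0]
contact_force: [-2.2, 0.3, 3.4]
gripper_width: 0.243
grasp_force: 61.7
```

Request:
apply_moves:
  moves:
    - [[0,0,0],[0,0,0],0.4]
    - [[0,0,0],[0,0,0],0.1]
    - [[0,0,0],[0,0,0],0.1]
    - [[0,0,0],[0,0,0],0.1]
    - [[0,0,0],[0,0,-1],0.1]
    - [[0,0,0],[0,0,-4],0.1]
    - [[0,0,0],[0,0,-8],0.1]
    - [[0,0,0],[0,0,-13],0.1]
    - [[0,0,0],[0,0,-18],0.1]
    - [[0,0,0],[0,0,-20],0.1]
    - [[0,0,0],[0,0,-20],0.1]
    - [[0,0,0],[0,0,-20],0.1]

```text
time: 34.25
tool_pos: [0.4147, -0.2798, 0.2879]
tool_rot: [0.0, 0.715, 0.699, 0.0]
contact_force: [0.5, 0.2, -0.8]
gripper_width: 0.456
grasp_force: 0.0
```

```bash
python3 w3.py side s7; python3 -c "
import cv2
a=cv2.imread('pics/s7.png')[180:460,160:480]; cv2.imwrite('pics/s7c.png',cv2.resize(a,None,fx=2.1,fy=2.1))"
```

```text
[397. 365.]
[325. 352.]
[331. 389.]
[256. 376.]
```

View pics/s7c.png

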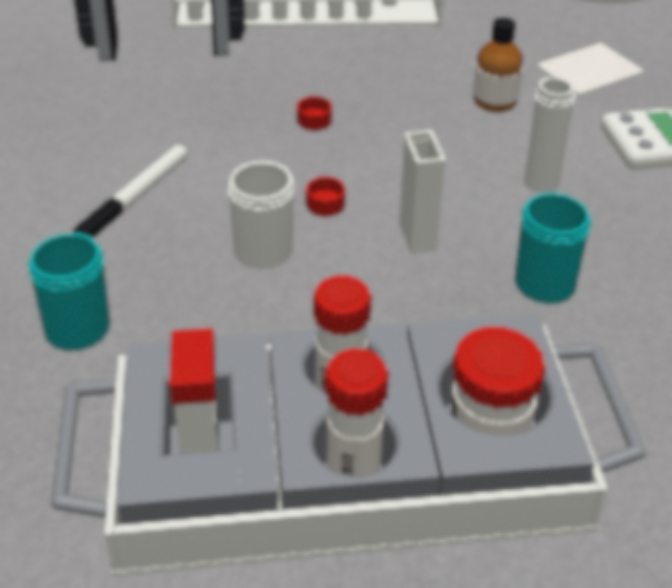

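All four specimens stand upright in their pockets: mailer at crop (194,390), tubes at (342,330) and (356,410), jar at (498,380). The open jar, tube and mailer are untouched.

```bash
python3 -c "
from plant import manip
print(manip.job_done())"
```

```text
the job is handed in; nothing more can be done
None
```

I packed the jar, both tubes and the mailer upright on the floors of their pockets, left the open jar, tube and mailer untouched, and handed the job in at about 34 s; no verdict came back.

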